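# Load the scan carrier in reverse order

## Task

The four finds lying in a row on the wooden board are to be scanned next: move them onto the four black seats of the aluminium scan carrier, one in the middle of each seat, lying flat and the same way up as now. The scanner reads the carrier from the other end, so reverse the order: what lies nearest to you on the board goes on the farthest seat, the next on the seat before it, and so on, until what lies farthest away on the board is on the nearest seat (near and far as seen from the robot).

Things in the scene. Friction and masses are not known exactly. Their poses are not given: they have to be found in the camera images.
- sherd_1: large reddish-orange pottery sherd, about 47 x 61 x 16 mm (x, y, z), the biggest of the four, some 45 g, loose, lying flat on one of the pads of the finds board. Origin: centre of its underside; z up. Its long side (y) lies roughly along the row. Take it from above with the fingers across its x width, at the middle: the spaces to the left and right of the row are free; its neighbours lie close along the row.
- sherd_2: medium grey-brown pottery sherd, about 39 x 54 x 14 mm (x, y, z), some 38 g, loose, lying flat on one of the pads of the finds board. Origin: centre of its underside; z up. Its long side (y) lies roughly along the row. Take it from above with the fingers across its x width, at the middle: the spaces to the left and right of the row are free; its neighbours lie close along the row.
- sherd_3: small light-orange pottery sherd, about 26 x 41 x 12 mm (x, y, z), the smallest, some 20 g, loose, lying flat on one of the pads of the finds board. Origin: centre of its underside; z up. Its long side (y) lies roughly along the row. Take it from above with the fingers across its x width, at the middle: the spaces to the left and right of the row are free; its neighbours lie close along the row.
- flint_flake: small dark grey, nearly black flake, about 27 x 44 x 14 mm (x, y, z), some 22 g, loose, lying flat on one of the pads of the finds board. Origin: centre of its underside; z up. Its long side (y) lies roughly along the row. Take it from above with the fingers across its x width, at the middle: the spaces to the left and right of the row are free; its neighbours lie close along the row.
- pad_1: the white pad, 62 x 60 x 3 mm (x, y, z), fixed on the finds board, on which sherd_1 lies at the start (so it tells that thing's place in the row even after it is taken away). The four pads look alike. Origin: centre of its underside, which is on the board's top; the things lie on its upper face, 3 mm higher.
- pad_2: the white pad, 62 x 60 x 3 mm (x, y, z), fixed on the finds board, on which sherd_2 lies at the start (so it tells that thing's place in the row even after it is taken away). The four pads look alike. Origin: centre of its underside, which is on the board's top; the things lie on its upper face, 3 mm higher.
- pad_3: the white pad, 62 x 60 x 3 mm (x, y, z), fixed on the finds board, on which sherd_3 lies at the start (so it tells that thing's place in the row even after it is taken away). The four pads look alike. Origin: centre of its underside, which is on the board's top; the things lie on its upper face, 3 mm higher.
- pad_4: the white pad, 62 x 60 x 3 mm (x, y, z), fixed on the finds board, on which flint_flake lies at the start (so it tells that thing's place in the row even after it is taken away). The four pads look alike. Origin: centre of its underside, which is on the board's top; the things lie on its upper face, 3 mm higher.
- finds_board: brown wooden board, 276 x 80 mm (x, y), fixed on the desk, with a row of four white pads carrying the four finds. Origin: centre of its underside on the desk; top face 18 mm up, the pads' upper faces 21 mm up; +x along the row, away from the robot; +y to the robot's left. Pad centres at x = +105, +35, -35, -105 mm, y = 0; which pad is where changes from start to start. It may stand to the left or right of the scan carrier.
- scan_carrier: bare aluminium carrier plate, 276 x 80 mm (x, y), fixed on the desk, with a row of four black rubber seats (each 62 x 60 mm), empty at the start. Origin: centre of its underside on the desk; the seats' upper faces lie 21 mm up (3 mm above the plate); +x along the row, away from the robot; +y to the robot's left. Seat centres at x = +105, +35, -35, -105 mm, y = 0. No walls or dividers.
Not all that is in view belongs to the job. Leave any yellow look-alike of the sherd_1 alone. Leave any pink look-alike of the sherd_2 alone.

How it is judged:
At the end, for the whole second after the job is handed in: Each find lies on its own seat of the scan carrier, in the reverse of the order on the board: origin within 14 mm of the seat's centre along the carrier's x and y, underside within 6 mm of the seat's face, right way up and within 0.2 rad of flat, at rest (under 0.02 m/s) (((x of pad_1 in the frame of finds_board between 0.095 and 0.115 m and x of sherd_1 in the frame of scan_carrier between -0.119 and -0.091 m) or (x of pad_1 in the frame of finds_board between 0.025 and 0.045 m and x of sherd_1 in the frame of scan_carrier between -0.049 and -0.021 m) or (x of pad_1 in the frame of finds_board between -0.045 and -0.025 m and x of sherd_1 in the frame of scan_carrier between 0.021 and 0.049 m) or (x of pad_1 in the frame of finds_board between -0.115 and -0.095 m and x of sherd_1 in the frame of scan_carrier between 0.091 and 0.119 m)) and y of sherd_1 in the frame of scan_carrier between -0.014 and 0.014 m and z of sherd_1 in the frame of scan_carrier between 0.015 and 0.027 m and angle between each of sherd_1, sherd_2, sherd_3, flint_flake's own z axis and vertical below 0.2 rad and linear speed of each of sherd_1, sherd_2, sherd_3, flint_flake below 0.02 m/s and ((x of pad_2 in the frame of finds_board between 0.095 and 0.115 m and x of sherd_2 in the frame of scan_carrier between -0.119 and -0.091 m) or (x of pad_2 in the frame of finds_board between 0.025 and 0.045 m and x of sherd_2 in the frame of scan_carrier between -0.049 and -0.021 m) or (x of pad_2 in the frame of finds_board between -0.045 and -0.025 m and x of sherd_2 in the frame of scan_carrier between 0.021 and 0.049 m) or (x of pad_2 in the frame of finds_board between -0.115 and -0.095 m and x of sherd_2 in the frame of scan_carrier between 0.091 and 0.119 m)) and y of sherd_2 in the frame of scan_carrier between -0.014 and 0.014 m and z of sherd_2 in the frame of scan_carrier between 0.015 and 0.027 m and ((x of pad_3 in the frame of finds_board between 0.095 and 0.115 m and x of sherd_3 in the frame of scan_carrier between -0.119 and -0.091 m) or (x of pad_3 in the frame of finds_board between 0.025 and 0.045 m and x of sherd_3 in the frame of scan_carrier between -0.049 and -0.021 m) or (x of pad_3 in the frame of finds_board between -0.045 and -0.025 m and x of sherd_3 in the frame of scan_carrier between 0.021 and 0.049 m) or (x of pad_3 in the frame of finds_board between -0.115 and -0.095 m and x of sherd_3 in the frame of scan_carrier between 0.091 and 0.119 m)) and y of sherd_3 in the frame of scan_carrier between -0.014 and 0.014 m and z of sherd_3 in the frame of scan_carrier between 0.015 and 0.027 m and ((x of pad_4 in the frame of finds_board between 0.095 and 0.115 m and x of flint_flake in the frame of scan_carrier between -0.119 and -0.091 m) or (x of pad_4 in the frame of finds_board between 0.025 and 0.045 m and x of flint_flake in the frame of scan_carrier between -0.049 and -0.021 m) or (x of pad_4 in the frame of finds_board between -0.045 and -0.025 m and x of flint_flake in the frame of scan_carrier between 0.021 and 0.049 m) or (x of pad_4 in the frame of finds_board between -0.115 and -0.095 m and x of flint_flake in the frame of scan_carrier between 0.091 and 0.119 m)) and y of flint_flake in the frame of scan_carrier between -0.014 and 0.014 m and z of flint_flake in the frame of scan_carrier between 0.015 and 0.027 m); the robot touches nothing.
It also fails if it takes over 101 s, if anything falls off the work surface, if the arm or the gripper's body presses on something with over 40 N, if the wrist force passes 120 N, or if a joint passes its speed limit or range.

## Robot

A 6-joint arm with a two-finger parallel gripper is mounted at the origin on a cart in front of the work surface, level with it; the furniture and walls round the work are solid. World frame = base frame: x ahead of the robot, y to its left, z up, the work surface at z = 0. Lengths are in m, angles in rad, forces in N, time in s.
With the tool pointing down it reaches from about 0.3 to 0.85 m from the base axis. Payload 5.4 kg.
Tool frame: the origin (TCP) lies midway between the tips of the shut fingers; the grasp point (between the pads) lies 19 mm behind it; x points along the fingers, y is the direction in which the jaws open and shut, and the axes are right-handed (so a half turn about x gives the same grasp; the last joint's range is limited). The gripper opens to 85 mm and grips with 20 to 120 N. Pads are 22 mm wide; open, the fingers measure 114 mm over their backs; the gripper's body (76 mm by 85 mm) begins 54 mm behind the grasp point. The pads swing forward as they close: fully open they stand 13 mm farther back than shut.
Start: joints at [0.976, 0.158, 1.597, -0, 1.386, -0.21], TCP at [0.216, 0.533, 0.197] pointing down, gripper open.
Joint ranges: [-2.91, 2.91], [-0.94, 2.29], [0.18, 2.7], [-1.29, 4.43], [0.17, 2.64], [-3, 3]. Speed limits (rad/s): [2.57, 2.57, 3.14, 3.14, 3.14, 3.14].

## Interface

Orientations are given as [roll, pitch, yaw] about the fixed x, y, z axes, in that order (R = Rz(yaw) Ry(pitch) Rx(roll)).
In Python, from rig import * gives the robot as it stands.
- The arm moves only by the tool send_rows, never from a script. Its argument "targets" is a list of rows, each a list of 7 numbers: the shift along the tool's x, y, z in mm, then the turn, a rotation vector about the tool's x, y, z in rad, then the finger opening in mm, from 0 to 85.4. In form: [[dx, dy, dz, ax, ay, az, grip], ...]. A call has 1 to 20 rows; each row shifts and turns the commanded pose from where the row before left it, along the tool's axes as they then stand; what a row does not reach is not made up. A row lasts 1/8 s, in which the tool goes at most 62.5 mm and 10.7 degrees, less where a joint would pass 70% of its speed; a pose out of reach is approached as far as the arm can. A call with a gripper value outside its range is refused whole. The fingers move at their own pace and stop on an object; "grip_force" is the grip in N (left out, the last holds). Time passes only in rows, so rows that do not move let the fingers close. It gives the time, the measured TCP pose, the force and the opening at its end, in the units of the state.
- observe(): the state, without advancing time (a new reading comes with each control period).
- camera(name): name is "scene" or "top" or "wrist"; returns the picture (480x640x3 uint8, red, green, blue); there is no depth.
- calibration(name): a dict with "fx", "fy", "cx", "cy" (pixels), "R" (3x3) and "t" (3): a world point X has camera coordinates R X + t; the wrist camera has in their place "T_tool_cam" (4x4, takes a point from camera to tool coordinates, whose origin is the TCP and whose axes are the tool frame's). Camera axes: x right, y down, z forward; pixel columns grow to the right and rows downward; lengths in m; the calibration is good to about 2 mm. A picture is of the moment at which its call begins: read the wrist's pose just before it. calibration takes no time and is no camera call.
- job_done(): hands the job in, once; it reports no verdict.
Trained networks look in the newest picture that a camera, given by its name, has taken for a name from the list of things; names that differ only in an ending like _2 or _b are one class to them, and where a whole thing is asked for, a point or a joint stands for the part that bears it (a point fixed in the world has none). Each returns a list of dicts, best first, with "confidence" (0 to 1); they miss things now and then, are a little off and sometimes report something else, mostly with a low value. They report only what shows in the picture. A call takes as long as a camera call. They do not tell look-alikes from the thing itself.
- cut_out(camera, thing): "mask" (480x640 bool, what is visible of it) and "extent" ([centre column, centre row, width, height] in pixels, round what is visible of it).
- mark_of(camera, thing): "pixel" ([column, row] in pixels: a listed point, or the origin of a listed thing).
The state is a dict: "clock": time; "q": joint angles; "joint_vel": joint speeds; "joint_efforts": joint torques, N m; "tool_pos": TCP position; "orientation": TCP orientation; "force": force on the tool from outside, world axes, zero at the start; "wrist_torque": the same for the moment, N m; "finger_gap": opening from 0.0 (shut) to 1.0 (fully open).
Only numpy, scipy, OpenCV 4.12 (cv2) and the standard library are available. Lean on these libraries where they do the work, as an engineer would, in place of code of your own. Each camera call takes 0.05 s, during which the arm holds its last target. There are 200 camera calls.

## Working session

There is one attempt and no reset: what is moved stays moved. The work goes in short steps, Python scripts to look and compute and a tool call to move; the robot and the scene stay as the last step left them, time stands still between calls to the robot, and variables do not carry over. Pictures are saved under pics/ and viewed, about 12 in all and at most 16, crops included, and the job is handed in when it is done.

Besides the shell and the picture viewer there is one more tool, called as name(argument=value, ...) on one line, values as JSON. send_rows: Moves the arm, as the interface text tells. Its arguments: {"type":"object","properties":{"targets":{"type":"array"},"grip_force":{"type":"number"}},"required":["targets"]}

```bash
mkdir -p pics; ls
python3 - <<'E'
from rig import *
import cv2, numpy as np
print(observe())
for n in ["top","scene"]:
    im=camera(n); cv2.imwrite(f"pics/{n}0.png",im[:,:,::-1]); c=calibration(n); print(n,c)
    for t in ["sherd_1","sherd_2","sherd_3","flint_flake","finds_board","scan_carrier"]:
        for d in cut_out(n,t)[:3]: print(t,round(d["confidence"],2),np.round(d["extent"],1))
print(calibration("wrist"))
E
```

```text
pics
{'clock': 0.0, 'q': array([ 9.75869490e-01,  1.59068929e-01,  1.59825518e+00, -6.55836963e-05,
        1.38618810e+00, -2.10116411e-01]), 'joint_vel': array([-2.85014877e-04, -6.03265674e-04, -2.02895130e-03,  1.16266350e-03,
       -5.37169111e-05,  7.57771718e-05]), 'joint_efforts': array([-3.38163873e-04, -3.96004021e+01, -3.31419539e+01, -4.22993699e-04,
        8.64024652e-03, -9.25931545e-06]), 'tool_pos': array([0.21550702, 0.53235742, 0.1957943 ]), 'orientation': array([-1.74735183,  1.56887569, -2.13215015]), 'force': array([ 0.27524622, -0.6318606 ,  0.29065189]), 'wrist_torque': array([ 0.00162573,  0.01069257, -0.04531167]), 'finger_gap': 0.999755782072273}
top {'fx': 613.5509966709692, 'fy': 613.5509966709692, 'cx': 314.6838679162949, 'cy': 243.61025701678776, 'R': array([[-0.01711646, -0.99976515, -0.01329206],
       [-0.9931569 ,  0.01853635, -0.11530734],
       [ 0.11552664,  0.01122745, -0.99324093]]), 't': array([0.04227004, 0.46436181, 1.32050013])}
sherd_1 0.98 [198.8 194.8  24.5  27.3]
sherd_1 0.97 [150.3 291.9  21.8  28.1]
sherd_1 0.8 [197.2 257.1  26.2  
[... 1047 characters left out ...]
d_3 0.71 [318.1 196.6  17.4  10.1]
sherd_3 0.53 [233.  202.5  18.4  12.2]
sherd_3 0.5 [269.7 237.4  18.4  10.1]
finds_board 0.68 [280.9 215.7 101.9  28.5]
scan_carrier 0.75 [413.2 344.2 156.2  55.1]
scan_carrier 0.72 [269.1 208.1  10.5   8.5]
{'fx': 371.0032405535871, 'fy': 371.0032405535871, 'cx': 318.75203417876804, 'cy': 239.0449142551963, 'T_tool_cam': array([[ 4.88219785e-04, -2.59224338e-01,  9.65817014e-01,
        -1.76487470e-01],
       [ 9.99999486e-01, -7.31850467e-04, -7.01926946e-04,
         2.34398650e-05],
       [ 8.88790180e-04,  9.65816860e-01,  2.59223847e-01,
        -6.42007252e-02],
       [ 0.00000000e+00,  0.00000000e+00,  0.00000000e+00,
         1.00000000e+00]])}
```

Run:
```python
import cv2
im=cv2.imread("pics/top0.png")
cv2.imwrite("pics/c0.png",im)
a=cv2.resize(im[165:325,120:260],None,fx=3.6,fy=3.6,interpolation=cv2.INTER_CUBIC)
cv2.imwrite("pics/c1.png",a)
```

```text
(no output)
```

View pics/top0.png

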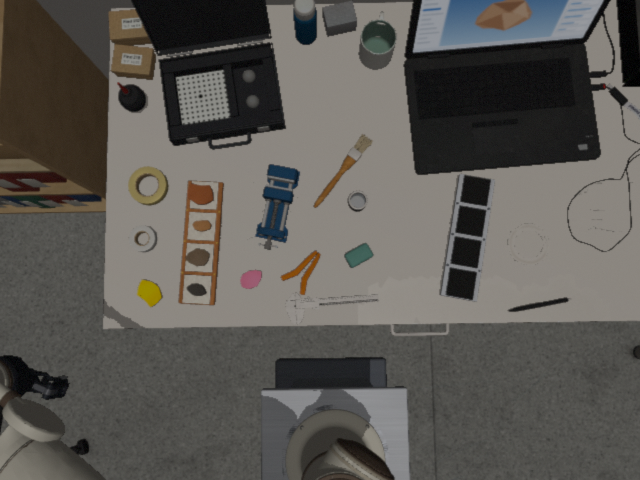

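View pics/c1.png

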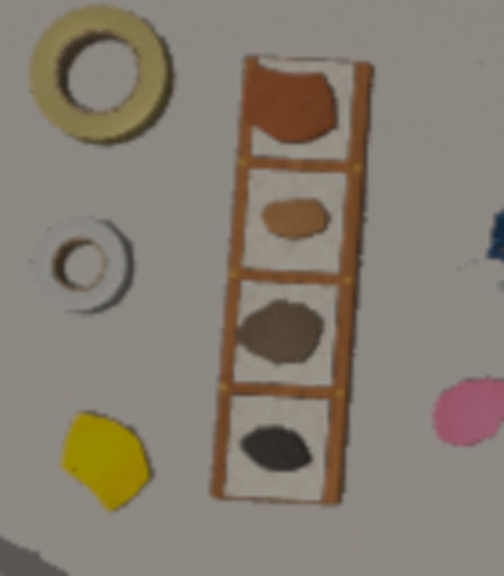

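The top view shows the board in the picture's left half. From far to near it carries sherd_1 (201,194), sherd_3 (203,226), sherd_2 (198,257) and flint (196,290). The empty carrier is at (468,240). Look-alikes are yellow at (150,292) and pink at (251,279), both to be left alone. The finds look longer across the row than along it, which contradicts the text, so I'll check that with the wrist camera.

```bash
cat > h.py <<'E'
from rig import *
import cv2, numpy as np
from scipy.spatial.transform import Rotation as Ro
def tool():
    s=observe(); return Ro.from_euler('xyz',s["orientation"]).as_matrix(), np.array(s["tool_pos"])
def shot(n):
    """picture plus camera: (im, c, Rcw, origin)"""
    c=calibration(n)
    if n=="wrist":
        R,p=tool(); T=np.array(c["T_tool_cam"]); Rc=R@T[:3,:3]; o=p+R@T[:3,3]
    else: Rc=np.array(c["R"]).T; o=-Rc@np.array(c["t"])
    return camera(n),c,Rc,o
def world(px,z,cam):
    _,c,Rc,o=cam; px=np.atleast_2d(px).astype(float)
    d=np.c_[(px[:,0]-c["cx"])/c["fx"],(px[:,1]-c["cy"])/c["fy"],np.ones(len(px))]@Rc.T
    return (o+d*((z-o[2])/d[:,2])[:,None])
def pixel(X,cam):
    _,c,Rc,o=cam; v=(np.atleast_2d(X)-o)@Rc; return v[:,:2]/v[:,2:]*c["fx"]+[c["cx"],c["cy"]]
E
python3 - <<'E'
from h import *
cam=shot("top")
for n,p in dict(s1=(201,194),s3=(203,226),s2=(198,257),fl=(196,290),car=(468,240)).items(): print(n,world(p,.025,cam).round(3))
im=cam[0]; g=im.sum(2)
# seats: dark blobs in carrier region
m=np.zeros(g.shape,np.uint8); m[165:310,430:505]=(g[165:310,430:505]<150)
k,l,st,ce=cv2.connectedComponentsWithStats(m)
for i in range(1,k):
    if st[i,4]>100: print(ce[i].round(1),st[i],world(ce[i],.021,cam).round(4))
R,p=tool(); print(R.round(3),p)
w=shot("wrist"); cv2.imwrite("pics/w0.png",w[0][:,:,::-1])
E
```

```text
s1 [[0.581 0.285 0.025]]
s3 [[0.509 0.28  0.025]]
s2 [[0.44  0.291 0.025]]
fl [[0.368 0.295 0.025]]
car [[ 0.467 -0.303  0.025]]
[459.1 167.4] [430 165  75   8 384] [[ 0.6309 -0.2911  0.021 ]]
[475.1 190.2] [461 176  29  30 681] [[ 0.5785 -0.3244  0.021 ]]
[470.4 220.9] [456 206  30  30 690] [[ 0.5098 -0.3106  0.021 ]]
[465.7 251.9] [451 237  30  31 700] [[ 0.4413 -0.2972  0.021 ]]
[460.9 283.4] [447 268  29  32 720] [[ 0.3723 -0.2836  0.021 ]]
[[-0.     0.375  0.927]
 [ 0.     0.927 -0.375]
 [-1.     0.    -0.   ]] [0.2158499  0.53293459 0.19680457]
```

View pics/w0.png

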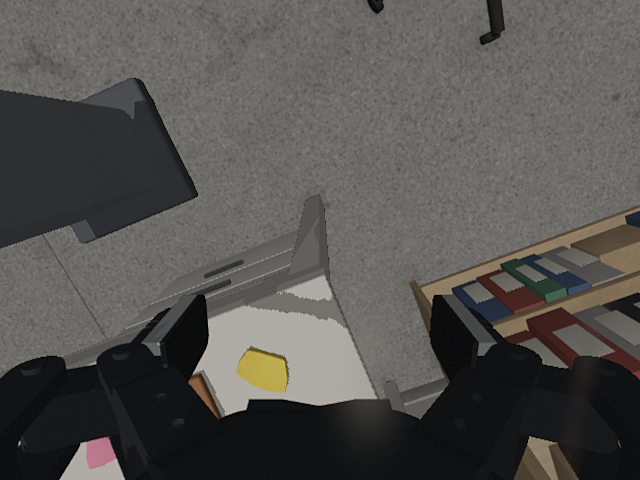

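The wrist view shows the gripper across the lower part (rows above 300) and the yellow look-alike at (263,369). The board is out of view, so I'll move above it.

send_rows(targets=[[0,0,0,-0.128,0,0,85],[0,0,0,-0.128,0,0,85],[0,0,0,-0.128,0,0,85],[-7,-22,28,0,0,0,85],[-7,-22,28,0,0,0,85],[-7,-22,28,0,0,0,85],[-7,-22,28,0,0,0,85],[-7,-22,28,0,0,0,85],[-7,-22,28,0,0,0,85],[-7,-22,28,0,0,0,85],[-7,-22,28,0,0,0,85],[-7,-22,28,0,0,0,85],[-7,-22,28,0,0,0,85],[-7,-22,28,0,0,0,85],[0,0,0,0,0,0,85],[0,0,0,0,0,0,85]])

```text
clock: 2.8
tool_pos: [0.5232, 0.291, 0.2735]
orientation: [2.883, 1.57, 2.882]
force: [-0.7, 0.1, 0.4]
finger_gap: 0.993
```

Run:
```python
from h import *
R,p=tool(); print(R.round(3),p.round(4))
w=shot("wrist"); cv2.imwrite("pics/w1.png",w[0][:,:,::-1]); np.savez("w1.npz",im=w[0],R=w[2],o=w[3])
for t in ["sherd_1","flint_flake","pad_1","finds_board"]:
    for d in cut_out("wrist",t)[:6]: 
        e=d["extent"]; print(t,round(d["confidence"],2),np.round(e,1),world(e[:2],.025,w).round(4), "rect",[np.round(v,1) for v in cv2.minAreaRect(np.argwhere(d["mask"])[:,::-1].astype(np.float32))])
```

```text
[[-0.001  0.001  1.   ]
 [ 0.     1.    -0.001]
 [-1.     0.    -0.001]] [0.5232 0.291  0.2735]
sherd_1 0.95 [316.5 189.   35.4  21. ] [[0.5133 0.2877 0.025 ]] rect [array([313.5, 187.5]), array([21., 35.]), np.float64(90.0)]
sherd_1 0.93 [315.6 247.4  52.9  41. ] [[0.5829 0.2864 0.025 ]] rect [array([315.3, 246.2]), array([50.1, 38.4]), np.float64(5.5)]
sherd_1 0.92 [322.1 124.7  47.8  38.7] [[0.443  0.2941 0.025 ]] rect [array([320.5, 123.5]), array([39.6, 41. ]), np.float64(45.0)]
sherd_1 0.67 [217.4  78.8  45.7  40.8] [[0.3961 0.1827 0.025 ]] rect [array([219.4,  78.4]), array([41.2, 41.7]), np.float64(14.0)]
sherd_1 0.59 [424.3  49.9  57.4  58.8] [[0.3685 0.4007 0.025 ]] rect [array([423.1,  53.3]), array([56.9, 45.6]), np.float64(48.2)]
flint_flake 0.69 [324.1  53.4  41.   28.2] [[0.3716 0.2961 0.025 ]] rect [array([321.8,  50.8]), array([38.9, 29.7]), np.float64(45.0)]
pad_1 0.84 [325.6  54.2  61.1  66. ] [[0.3724 0.2977 0.025 ]] rect [array([324. ,  54.3]), array([56.7, 63.7]), np.float64(4.6)]
pad_1 0.78 [317.2 186.6  54.4  57.6] [[0.5106 0.2885 0.025 ]] rect [array([315.3, 186.6]), array([52.3, 53.7]), np.float64(3.9)]
pad_1 0.56 [322.1 122.3  61.   62.5] [[0.4404 0.2941 0.025 ]] rect [array([319.6, 123.3]), array([55.3, 58.6]), np.float64(4.1)]
finds_board 0.57 [321.8 146.7  84.7 252.6] [[0.4664 0.2938 0.025 ]] rect [array([317.1, 145.7]), array([ 76.2, 247.5]), np.float64(4.3)]
```

View pics/w1.png

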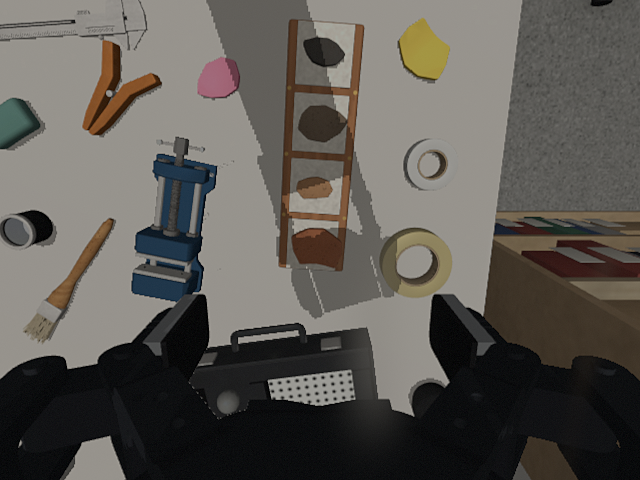

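The picture shows, near to far along the board, flint (324,53), sherd_2 (322,124), sherd_3 (316,189) and sherd_1 (316,247). Yellow (424,50) and pink (218,79) lie off the board. The long sides run across the row, so the narrow x width lies along it. I'll measure origins and outlines.

Run:
```python
from h import *
print(observe()["q"].round(3))
for n in ["wrist","top"]:
    w=shot(n)
    for t in ["sherd_1","flint_flake"]:
        ms=mark_of(n,t)
        for m in ms[:6]:
            P=world(m["pixel"],.021,w)[0]
            if .25<P[1]<.33: print(n,t,"mark",round(m["confidence"],2),P.round(4))
        for d in cut_out(n,t)[:6]:
            m=d["mask"]; q=np.argwhere(m)[:,::-1]; P=world(q,.030,w)[:,:2]
            if not .25<P[:,1].mean()<.33: continue
            (cx,cy),(a,b),an=cv2.minAreaRect((P*1000).astype(np.float32))
            print(n,t,"mask mean",P.mean(0).round(4),"bbox x",P[:,0].min().round(3),P[:,0].max().round(3),"y",P[:,1].min().round(3),P[:,1].max().round(3),"rect",round(cx),round(cy),round(a),round(b),round(an))
```

```text
[ 0.307  0.18   1.421  0.     1.54  -1.265]
wrist sherd_1 mark 0.77 [0.4401 0.2941 0.021 ]
wrist sherd_1 mark 0.71 [0.5818 0.2856 0.021 ]
wrist sherd_1 mark 0.68 [0.5122 0.2831 0.021 ]
wrist sherd_1 mark 0.55 [0.5099 0.2868 0.021 ]
wrist sherd_1 mask mean [0.5817 0.2873] bbox x 0.558 0.607 y 0.258 0.316 rect 581 287 60 46 82
wrist sherd_1 mask mean [0.442  0.2924] bbox x 0.424 0.461 y 0.268 0.32 rect 443 293 48 39 65
wrist sherd_1 mask mean [0.5118 0.2841] bbox x 0.499 0.524 y 0.264 0.304 rect 511 284 24 41 5
wrist flint_flake mark 0.66 [0.373 0.292 0.021]
wrist flint_flake mask mean [0.371  0.2947] bbox x 0.358 0.385 y 0.274 0.316 rect 371 295 41 26 90
top sherd_1 mark 0.75 [0.44   0.2957 0.021 ]
top sherd_1 mark 0.64 [0.5804 0.2855 0.021 ]
top sherd_1 mark 0.57 [0.5111 0.2937 0.021 ]
top sherd_1 mask mean [0.4404 0.2883] bbox x 0.422 0.458 y 0.27 0.306 rect 440 288 35 35 0
top sherd_1 mask mean [0.5769 0.2763] bbox x 0.558 0.6 y 0.257 0.302 rect 576 275 36 49 57
top sherd_1 mask mean [0.5109 0.2834] bbox x 0.499 0.522 y 0.264 0.304 rect 511 284 40 22 89
top flint_flake mark 0.56 [0.3638 0.2912 0.021 ]
top flint_flake mark 0.49 [0.5796 0.2786 0.021 ]
top flint_flake mask mean [0.3683 0.2919] bbox x 0.355 0.381 y 0.272 0.31 rect 368 291 37 26 89
```

Wrist and top agree to about 3 mm, and the sizes match the description. I'll turn the jaws along the row (tool y = world +x) and hover over the flint.

send_rows(targets=[[14,0,0,0.1746,0,0,45],[14,0,0,0.1746,0,0,45],[14,0,0,0.1746,0,0,45],[14,0,0,0.1746,0,0,45],[14,0,0,0.1746,0,0,45],[14,0,0,0.1746,0,0,45],[14,0,0,0.1746,0,0,45],[14,0,0,0.1746,0,0,45],[14,0,0,0.1746,0,0,45],[0,-38,0,0,0,0,45],[0,-38,0,0,0,0,45],[0,-38,0,0,0,0,45],[0,-38,-1,0,0,0,45],[20,0,0,0,0,0,45],[20,0,0,0,0,0,45],[0,0,0,0,0,0,45]], grip_force=40)

```text
clock: 5.55
tool_pos: [0.3703, 0.2913, 0.1065]
orientation: [-1.153, 1.567, -2.725]
force: [-0.9, -0.2, 0.6]
finger_gap: 0.525
```

Run:
```python
from h import *
R,p=tool(); print(R.round(3),p.round(4),observe()["q"].round(3))
w=shot("wrist"); cv2.imwrite("pics/w2.png",w[0][:,:,::-1])
print("TCP px",pixel(p,w).round())
for t in ["flint_flake"]:
    for d in cut_out("wrist",t)[:3]: 
        q=np.argwhere(d["mask"])[:,::-1]; print(round(d["confidence"],2),world(q,.028,w).mean(0).round(4))
    for m in mark_of("wrist",t)[:3]: print(world(m["pixel"],.021,w).round(4),m)
```

```text
[[-0.003  1.    -0.001]
 [-0.001 -0.001 -1.   ]
 [-1.    -0.003  0.001]] [0.3703 0.2913 0.1065] [ 0.409 -0.019  1.971 -0.     1.193  0.411]
TCP px [[317. 273.]]
[[0.3685 0.296  0.021 ]] {'pixel': [315.1, 225.5], 'confidence': 0.73}
```

View pics/w2.png

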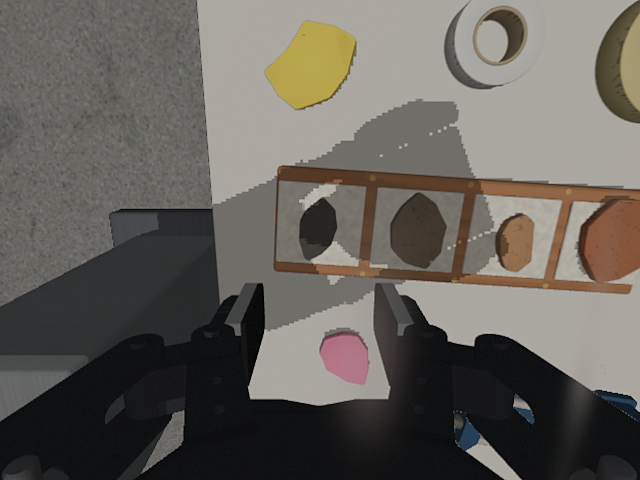

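The picture shows the flint at (318,228), between and just ahead of the fingers, with sherd_2 at (418,230). It's aligned along x and 2–3 mm off in y. I'll descend and grip.

send_rows(targets=[[25,0,-3,0,0,0,45],[25,0,0,0,0,0,45],[20,0,0,0,0,0,45],[10,0,0,0,0,0,45],[5,0,0,0,0,0,45],[0,0,0,0,0,0,45],[0,0,0,0,0,0,30],[0,0,0,0,0,0,15],[0,0,0,0,0,0,5],[0,0,0,0,0,0,5],[0,0,0,0,0,0,5]], grip_force=40)

```text
clock: 7.08
tool_pos: [0.3717, 0.2949, 0.0228]
orientation: [1.928, 1.571, 0.356]
force: [-0.6, 0.4, 0.2]
finger_gap: 0.058
```

Run:
```python
from h import *
s=observe(); print(s["tool_pos"].round(4),s["finger_gap"]*85.4,s["force"].round(1))
w=shot("wrist"); cv2.imwrite("pics/w3.png",w[0][150:400,180:460,::-1].repeat(2,0).repeat(2,1))
```

```text
[0.3717 0.2949 0.0228] 4.9621118529910095 [-0.6  0.4  0.2]
```

View pics/w3.png

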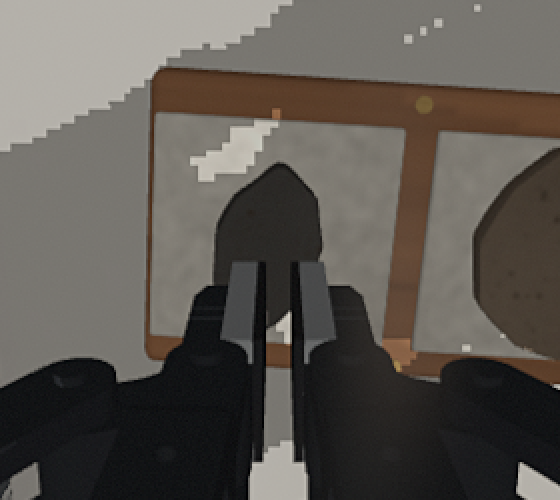

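The picture shows the jaws nearly shut (5 mm) over an undisturbed flint, with no force. The fingertips sit higher than the TCP figure suggests: by their scale in the image, some 30–40 mm short of it. I'll reopen and feel downwards in small steps.

send_rows(targets=[[-15,0,0,0,0,0,45],[0,0,0,0,0,0,45],[0,0,0,0,0,0,45],[0,0,0,0,0,0,45],[14,0,0,0,0,0,45],[3,0,0,0,0,0,45],[3,0,0,0,0,0,45],[3,0,0,0,0,0,45],[0,0,0,0,0,0,45]])

```text
clock: 8.25
tool_pos: [0.3716, 0.2948, 0.0146]
orientation: [-1.103, 1.57, -2.676]
force: [1.3, 0.6, 0.6]
finger_gap: 0.529
```

Run:
```python
from h import *
s=observe(); R,p=tool(); print(s["tool_pos"].round(4),s["finger_gap"]*85.4,s["force"].round(1),R.round(3))
w=shot("wrist"); cv2.imwrite("pics/w4.png",w[0][150:400,180:460,::-1].repeat(2,0).repeat(2,1))
for a in (0,-.013,-.02,-.03,-.04):
  print(a,[pixel(p+R@[a,.0225*sy,z],w).round()[0].tolist() for z in(-.011,.011) for sy in(-1,1)])
```

```text
[0.3716 0.2948 0.0146] 45.195538782095 [1.3 0.6 0.6] [[-0.     1.    -0.001]
 [-0.    -0.001 -1.   ]
 [-1.    -0.     0.   ]]
0 [[271.0, 252.0], [362.0, 252.0], [273.0, 293.0], [361.0, 293.0]]
-0.013 [[268.0, 260.0], [365.0, 260.0], [270.0, 304.0], [364.0, 304.0]]
-0.02 [[266.0, 265.0], [367.0, 265.0], [268.0, 310.0], [366.0, 310.0]]
-0.03 [[263.0, 273.0], [370.0, 273.0], [265.0, 320.0], [368.0, 320.0]]
-0.04 [[259.0, 281.0], [374.0, 281.0], [261.0, 332.0], [372.0, 332.0]]
```

View pics/w4.png

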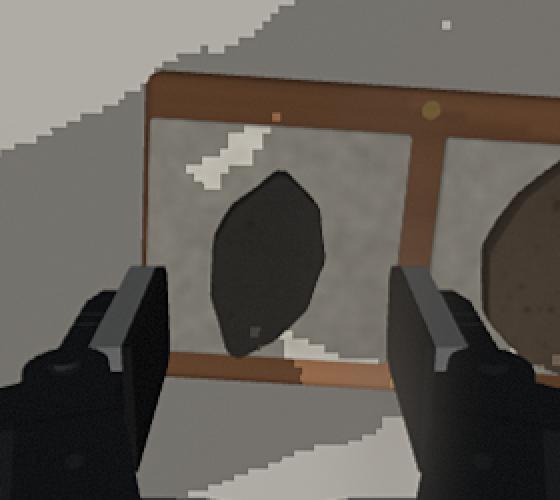

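The picture shows the flint between the jaws. The tip corners at full-image pixels (264,284) and (376,284) match points 40 mm behind the TCP, so the real tips are at about z 0.055. I'll go lower in steps, watching the force.

send_rows(targets=[[10,0,0,0,0,0,45],[5,0,0,0,0,0,45],[3,0,0,0,0,0,45],[0,0,0,0,0,0,45]])

```text
clock: 8.8
tool_pos: [0.3714, 0.2948, -0.0035]
orientation: [-1.187, 1.57, -2.759]
force: [-0.0, -0.5, -0.5]
finger_gap: 0.526
```

Run:
```python
from h import *
s=observe(); R,p=tool(); print(s["tool_pos"].round(4),s["force"].round(1))
w=shot("wrist"); cv2.imwrite("pics/w5.png",w[0][150:400,180:460,::-1].repeat(2,0).repeat(2,1))
```

```text
[ 0.3714  0.2948 -0.0035] [-0.  -0.5 -0.5]
```

View pics/w5.png

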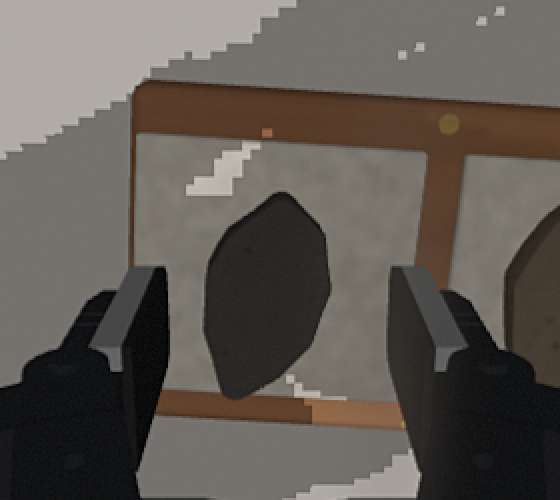

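The tips are now about 36 mm up and the flint is centred between them. I'll go 13 mm further and grip.

send_rows(targets=[[5,0,0,0,0,0,45],[4,0,0,0,0,0,45],[2,0,0,0,0,0,45],[0,0,0,0,0,0,45],[0,0,0,0,0,0,30],[0,0,0,0,0,0,15],[0,0,0,0,0,0,5],[0,0,0,0,0,0,5],[0,0,0,0,0,0,5]], grip_force=40)

```text
clock: 9.98
tool_pos: [0.3724, 0.2953, -0.0134]
orientation: [2.023, 1.569, 0.45]
force: [-0.7, 1.1, 6.2]
finger_gap: 0.289
```

Gripped at 24.7 mm. The tips just touched the pad (6 N), so the real tip offset is about 34 mm at this opening. Lifting.

send_rows(targets=[[-5,0,0,0,0,0,5],[-25,0,0,0,0,0,5],[-40,0,0,0,0,0,5],[-40,0,0,0,0,0,5],[-20,0,0,0,0,0,5],[0,0,0,0,0,0,5]])

```text
clock: 10.72
tool_pos: [0.3728, 0.2954, 0.1174]
orientation: [1.98, 1.567, 0.408]
force: [1.1, -0.4, -0.8]
finger_gap: 0.284
```

send_rows(targets=[[0,7,20,0,0,0,5],[0,10,30,0,0,0,5],[0,13.3,40,0,0,0,5],[0,13.3,40,0,0,0,5],[0,13.3,40,0,0,0,5],[0,13.3,40,0,0,0,5],[0,13.3,40,0,0,0,5],[0,13.3,40,0,0,0,5],[0,13.3,40,0,0,0,5],[0,13.3,40,0,0,0,5],[0,13.3,40,0,0,0,5],[0,13.3,40,0,0,0,5],[0,13.3,40,0,0,0,5],[0,13.3,40,0,0,0,5],[0,13.3,40,0,0,0,5],[0,10,30,0,0,0,5],[0,7,20,0,0,0,5],[0,0,0,0,0,0,5],[0,0,0,0,0,0,5]])

```text
clock: 13.1
tool_pos: [0.5769, -0.3241, 0.1143]
orientation: [-2.353, 1.568, 2.358]
force: [0.3, 0.4, -0.4]
finger_gap: 0.286
```

Run:
```python
from h import *
s=observe(); R,p=tool(); print(p.round(4),s["finger_gap"]*85.4,R.round(3),s["q"].round(2))
w=shot("wrist"); cv2.imwrite("pics/w6.png",w[0][:,:,::-1])
S=np.array([[.5785,-.3244,.021],[.5098,-.3106,.021],[.4413,-.2972,.021],[.3723,-.2836,.021]])
print(pixel(S,w).round(1).tolist())
g=w[0].max(2).astype(np.uint8)
for t in ["scan_carrier"]:
    for d in cut_out("wrist",t)[:2]:
        q=np.argwhere(d["mask"])[:,::-1]; P=world(q,.018,w)[:,:2]; r=cv2.minAreaRect((P*1000).astype(np.float32)); print(d["confidence"],np.round(d["extent"]),r)
```

```text
[ 0.5769 -0.3241  0.1143] 24.445073797755118 [[-0.002  1.    -0.001]
 [ 0.002 -0.001 -1.   ]
 [-1.    -0.002 -0.002]] [-0.69  0.45  1.41  0.    1.29 -0.69]
[[319.7, 230.0], [226.6, 211.9], [131.6, 194.0], [33.4, 175.4]]
0.85 [191. 195. 375. 172.] ((479.82232666015625, -302.75262451171875), (81.1417007446289, 272.2421569824219), 78.86431884765625)
```

View pics/w6.png

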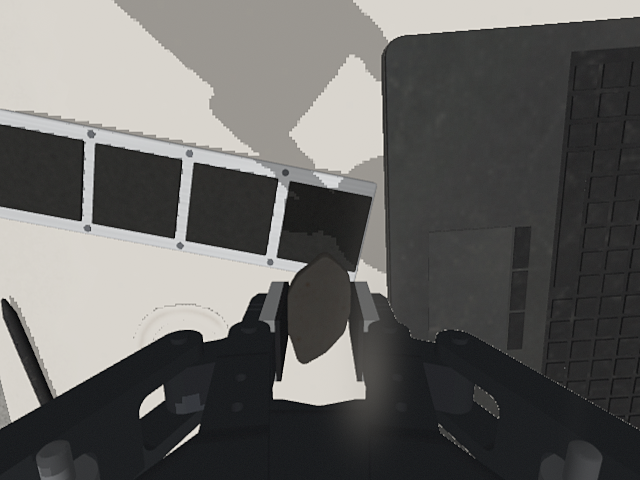

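The picture shows the flint held level and centred at (320,310), and the far seat at (323,226). The wrist reading puts the seats about 3 mm off the top-camera estimate, so I'll split the difference. The laptop edge at column 388 stays clear. Lowering and releasing.

send_rows(targets=[[30,2,-1,0,0,0,5],[40,0,0,0,0,0,5],[30,0,0,0,0,0,5],[15,0,0,0,0,0,5],[7,0,0,0,0,0,5],[3,0,0,0,0,0,5],[0,0,0,0,0,0,5],[0,0,0,0,0,0,5]])

```text
clock: 14.2
tool_pos: [0.5803, -0.3249, -0.0081]
orientation: [0.893, 1.569, -0.679]
force: [0.2, 0.2, 0.6]
finger_gap: 0.285
```

send_rows(targets=[[3,0,-1,0,0,0,5],[1.5,0,0,0,0,0,5],[0,0,0,0,0,0,5],[0,0,0,0,0,0,28],[0,0,0,0,0,0,36],[0,0,0,0,0,0,40],[0,0,0,0,0,0,40],[-10,0,0,0,0,0,40],[-20,0,0,0,0,0,40],[-30,0,0,0,0,0,45],[-35,0,0,0,0,0,45],[-35,0,0,0,0,0,45],[0,0,0,0,0,0,45]])

```text
clock: 15.82
tool_pos: [0.5824, -0.3255, 0.1225]
orientation: [0.883, 1.561, -0.689]
force: [-0.0, -0.4, -0.1]
finger_gap: 0.528
```

```bash
cat > chk.py <<'E'
from h import *
R,p=tool(); print(p.round(4))
w=shot("wrist"); np.save("last.npy",w[0])
s=shot("top")
F=np.array([.580,-.3230]); u=np.array([.981,-.194])
for n,cam in(("wrist",w),("top",s)):
    for t in("sherd_1","flint_flake"):
        for d in cut_out(n,t)[:6]:
            P=world(np.argwhere(d["mask"])[:,::-1],.03,cam)[:,:2]; m=P.mean(0)
            if m[1]<-.2: print(n,t,round(d["confidence"],2),m.round(4),"size",np.ptp(P,axis=0).round(3),"carrier xy mm",(1000*np.array([(m-F)@u+.105,(m-F)@[-u[1],u[0]]])).round(1))
E
python3 chk.py
```

```text
[ 0.5824 -0.3255  0.1225]
wrist flint_flake 0.89 [ 0.5804 -0.3229] size [0.025 0.044] carrier xy mm [105.3   0.2]
```

Flint checks at carrier (105.3, 0.2) mm. Next is sherd_2 at (0.441, 0.293).

send_rows(targets=[[0,-4.5,-20,0,0,0,58],[0,-7,-30,0,0,0,58],[0,-9.1,-40,0,0,0,58],[0,-9.1,-40,0,0,0,58],[0,-9.1,-40,0,0,0,58],[0,-9.1,-40,0,0,0,58],[0,-9.1,-40,0,0,0,58],[0,-9.1,-40,0,0,0,58],[0,-9.1,-40,0,0,0,58],[0,-9.1,-40,0,0,0,58],[0,-9.1,-40,0,0,0,58],[0,-9.1,-40,0,0,0,58],[0,-9.1,-40,0,0,0,58],[0,-9.1,-40,0,0,0,58],[0,-9.1,-40,0,0,0,58],[0,-7,-30,0,0,0,58],[0,-4.5,-19,0,0,0,58],[0,0,0,0,0,0,58],[0,0,0,0,0,0,58]])

```text
clock: 18.5
tool_pos: [0.4391, 0.295, 0.1158]
orientation: [-0.822, 1.57, -2.394]
force: [0.2, -0.0, 0.3]
finger_gap: 0.682
```

```bash
cat > pk.py <<'E'
from h import *
import sys
R,p=tool(); print(p.round(4),R.round(3).tolist())
w=shot("wrist"); x0=float(sys.argv[1])
for t in("sherd_1","flint_flake"):
    for m in mark_of("wrist",t)[:6]:
        P=world(m["pixel"],.021,w)[0]
        if abs(P[0]-x0)<.03 and abs(P[1]-.29)<.04: print(t,"mark",P.round(4))
    for d in cut_out("wrist",t)[:6]:
        P=world(np.argwhere(d["mask"])[:,::-1],.03,w)[:,:2]; m=P.mean(0)
        if abs(m[0]-x0)<.03 and abs(m[1]-.29)<.04: print(t,"mask",m.round(4),"x",P[:,0].min().round(4),P[:,0].max().round(4),"y",P[:,1].min().round(4),P[:,1].max().round(4))
E
python3 pk.py .441
```

```text
[0.4391 0.295  0.1158] [[-0.001, 1.0, -0.002], [-0.001, -0.002, -1.0], [-1.0, -0.001, 0.001]]
sherd_1 mark [0.4418 0.2959 0.021 ]
sherd_1 mask [0.4411 0.2932] x 0.4227 0.46 y 0.267 0.3204
```

send_rows(targets=[[30,2,1,0,0,0,58],[40,0,0,0,0,0,58],[30,0,0,0,0,0,58],[15,0,0,0,0,0,58],[10,0,0,0,0,0,58],[5,0,0,0,0,0,58],[0,0,0,0,0,0,58],[0,0,0,0,0,0,58]])

```text
clock: 19.75
tool_pos: [0.442, 0.2951, -0.0129]
orientation: [1.946, 1.569, 0.374]
force: [-0.6, 1.1, 0.1]
finger_gap: 0.677
```

send_rows(targets=[[1,0,1,0,0,0,45],[0,0,0,0,0,0,30],[0,0,0,0,0,0,20],[0,0,0,0,0,0,15],[0,0,0,0,0,0,15],[-5,0,0,0,0,0,15],[-25,0,0,0,0,0,15],[-40,0,0,0,0,0,15],[-40,0,0,0,0,0,15],[-20,0,0,0,0,0,15],[0,0,0,0,0,0,15]], grip_force=40)

```text
clock: 21.12
tool_pos: [0.4426, 0.2943, 0.1171]
orientation: [1.942, 1.567, 0.37]
force: [0.5, -1.1, -0.7]
finger_gap: 0.427
```

send_rows(targets=[[0,2.3,20,0,0,0,15],[0,3.4,30,0,0,0,15],[0,4.6,40,0,0,0,15],[0,4.6,40,0,0,0,15],[0,4.6,40,0,0,0,15],[0,4.6,40,0,0,0,15],[0,4.6,40,0,0,0,15],[0,4.6,40,0,0,0,15],[0,4.6,40,0,0,0,15],[0,4.6,40,0,0,0,15],[0,4.6,40,0,0,0,15],[0,4.6,40,0,0,0,15],[0,4.6,40,0,0,0,15],[0,4.6,40,0,0,0,15],[0,3.4,30,0,0,0,15],[0,2.5,24,0,0,0,15],[0,2.3,20,0,0,0,15],[0,0,0,0,0,0,15],[0,0,0,0,0,0,15]])

```text
clock: 23.5
tool_pos: [0.5093, -0.3093, 0.1147]
orientation: [-2.542, 1.569, 2.169]
force: [-0.2, -0.0, -0.7]
finger_gap: 0.429
```

Run:
```python
from h import *
w=shot("wrist"); R,p=tool(); print(p.round(4))
cv2.imwrite("pics/w7.png",w[0][:,:,::-1])
```

```text
[ 0.5094 -0.3092  0.1149]
```

View pics/w7.png

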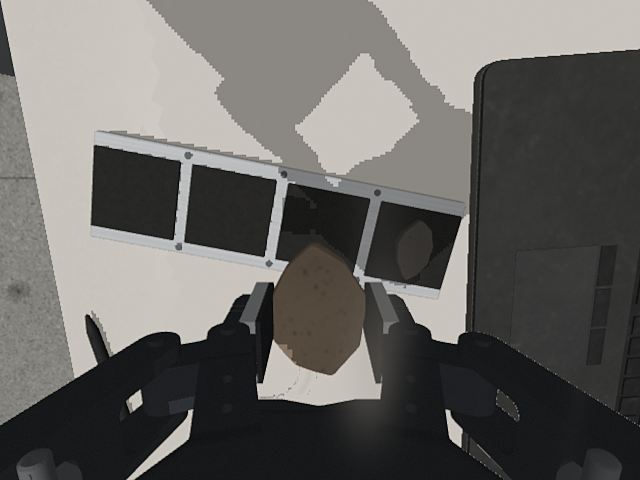

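Sherd_2 is held level at (319,309), and the flint at (414,249) sits mid-seat. Lowering.

send_rows(targets=[[30,2,0,0,0,0,15],[40,0,0,0,0,0,15],[30,0,0,0,0,0,15],[15,0,0,0,0,0,15],[8,0,0,0,0,0,15],[4,0,0,0,0,0,15],[0,0,0,0,0,0,15],[0,0,0,0,0,0,15]])

```text
clock: 24.55
tool_pos: [0.5121, -0.3109, -0.0108]
orientation: [0.823, 1.569, -0.749]
force: [0.5, 0.1, -0.7]
finger_gap: 0.432
```

send_rows(targets=[[2.5,0,-1,0,0,0,15],[0,0,0,0,0,0,15],[0,0,0,0,0,0,40],[0,0,0,0,0,0,48],[0,0,0,0,0,0,50],[0,0,0,0,0,0,50],[-10,0,0,0,0,0,50],[-20,0,0,0,0,0,50],[-30,0,0,0,0,0,50],[-35,0,0,0,0,0,45],[-35,0,0,0,0,0,45],[0,0,0,0,0,0,45]])

```text
clock: 26.05
tool_pos: [0.514, -0.3116, 0.1215]
orientation: [0.826, 1.561, -0.746]
force: [-0.3, -0.4, 0.2]
finger_gap: 0.526
```

```bash
python3 chk.py
```

```text
[ 0.514  -0.3116  0.1215]
wrist sherd_1 0.35 [ 0.468  -0.2957] size [0.27  0.123] carrier xy mm [-10.2   5.1]
wrist flint_flake 0.85 [ 0.5796 -0.3225] size [0.027 0.045] carrier xy mm [104.5   0.5]
top flint_flake 0.4 [ 0.5815 -0.3149] size [0.02  0.018] carrier xy mm [104.9   8.3]
```

send_rows(targets=[[0,0,-20,0,0,0,42],[0,0,-30,0,0,0,42],[0,0,-40,0,0,0,42],[0,0,-40,0,0,0,42],[0,0,-40,0,0,0,42],[0,0,-40,0,0,0,42],[0,0,-40,0,0,0,42],[0,0,-40,0,0,0,42],[0,0,-40,0,0,0,42],[0,0,-40,0,0,0,42],[0,0,-40,0,0,0,42],[0,0,-40,0,0,0,42],[0,0,-40,0,0,0,42],[0,0,-40,0,0,0,42],[0,0,-30,0,0,0,42],[0,0,-20,0,0,0,42],[0,0,-16,0,0,0,42],[0,0,0,0,0,0,42],[0,0,0,0,0,0,42]])

```text
clock: 28.72
tool_pos: [0.5124, 0.286, 0.1157]
orientation: [-0.412, 1.57, -1.984]
force: [-0.3, 0.0, 0.9]
finger_gap: 0.494
```

```bash
python3 pk.py .5115; python3 -c "
import numpy as np,cv2;im=np.load('last.npy');cv2.imwrite('pics/w8.png',im[:,:,::-1])"
```

```text
[0.5124 0.286  0.1157] [[-0.0, 1.0, -0.002], [-0.0, -0.002, -1.0], [-1.0, -0.0, 0.0]]
sherd_1 mark [0.51   0.2828 0.021 ]
sherd_1 mask [0.5115 0.2851] x 0.4997 0.5231 y 0.2644 0.3057
```

View pics/w8.png

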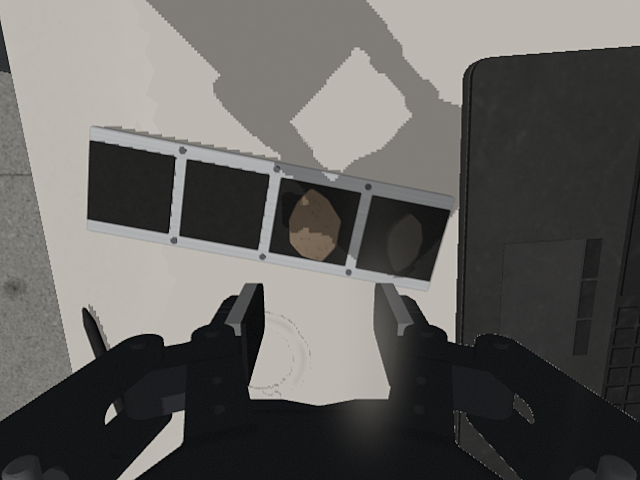

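The picture shows sherd_2 at (314,226), mid-seat, and the flint at (405,242), still in place. Picking sherd_3.

send_rows(targets=[[30,-1,1.5,0,0,0,42],[40,0,0,0,0,0,42],[30,0,0,0,0,0,42],[15,0,0,0,0,0,42],[8,0,0,0,0,0,42],[5,0,0,0,0,0,42],[0,0,0,0,0,0,42],[0,0,0,0,0,0,42]])

```text
clock: 29.98
tool_pos: [0.5121, 0.2854, -0.0113]
orientation: [1.866, 1.569, 0.294]
force: [0.8, 0.1, 0.1]
finger_gap: 0.49
```

send_rows(targets=[[0.5,0,0,0,0,0,30],[0,0,0,0,0,0,15],[0,0,0,0,0,0,5],[0,0,0,0,0,0,5],[0,0,0,0,0,0,5],[-5,0,0,0,0,0,5],[-25,0,0,0,0,0,5],[-40,0,0,0,0,0,5],[-40,0,0,0,0,0,5],[-20,0,0,0,0,0,5],[0,0,0,0,0,0,5]], grip_force=40)

```text
clock: 31.35
tool_pos: [0.5124, 0.2856, 0.1189]
orientation: [1.882, 1.568, 0.31]
force: [-0.9, 0.6, -0.4]
finger_gap: 0.253
```

send_rows(targets=[[0,-2.4,20,0,0,0,5],[0,-3.6,30,0,0,0,5],[0,-4.8,40,0,0,0,5],[0,-4.8,40,0,0,0,5],[0,-4.8,40,0,0,0,5],[0,-4.8,40,0,0,0,5],[0,-4.8,40,0,0,0,5],[0,-4.8,40,0,0,0,5],[0,-4.8,40,0,0,0,5],[0,-4.8,40,0,0,0,5],[0,-4.8,40,0,0,0,5],[0,-4.8,40,0,0,0,5],[0,-4.8,40,0,0,0,5],[0,-4.8,40,0,0,0,5],[0,-3.6,30,0,0,0,5],[0,-2.5,21,0,0,0,5],[0,0,0,0,0,0,5],[0,0,0,0,0,0,5]])

```text
clock: 33.6
tool_pos: [0.4405, -0.2946, 0.1167]
orientation: [-2.584, 1.569, 2.127]
force: [0.2, 0.3, -0.3]
finger_gap: 0.261
```

Run:
```python
from h import *
w=shot("wrist"); R,p=tool(); print(p.round(4))
cv2.imwrite("pics/w9.png",w[0][:,:,::-1])
```

```text
[ 0.4407 -0.2945  0.1169]
```

View pics/w9.png

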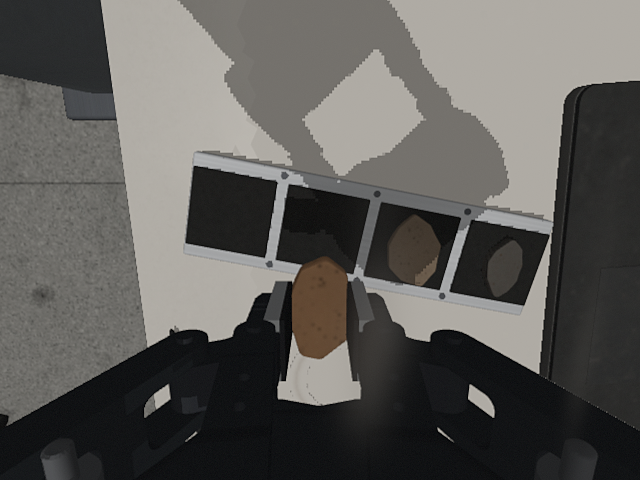

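Sherd_3 is held level at (320,308), with sherd_2 at (413,250) and the flint at (505,267) both on their seats. Lowering.

send_rows(targets=[[30,2,-0.5,0,0,0,5],[40,0,0,0,0,0,5],[30,0,0,0,0,0,5],[15,0,0,0,0,0,5],[9,0,0,0,0,0,5],[4,0,0,0,0,0,5],[0,0,0,0,0,0,5],[0,0,0,0,0,0,5]])

```text
clock: 34.65
tool_pos: [0.4434, -0.2958, -0.0099]
orientation: [0.764, 1.569, -0.809]
force: [0.2, -0.3, -0.6]
finger_gap: 0.254
```

send_rows(targets=[[1.5,0,0,0,0,0,5],[0,0,0,0,0,0,5],[0,0,0,0,0,0,26],[0,0,0,0,0,0,34],[0,0,0,0,0,0,38],[0,0,0,0,0,0,38],[-10,0,0,0,0,0,38],[-20,0,0,0,0,0,38],[-30,0,0,0,0,0,38],[-35,0,0,0,0,0,45],[-35,0,0,0,0,0,45],[0,0,0,0,0,0,45]])

```text
clock: 36.15
tool_pos: [0.4448, -0.2972, 0.1219]
orientation: [0.761, 1.563, -0.811]
force: [0.5, -0.1, -0.1]
finger_gap: 0.525
```

```bash
python3 chk.py
```

```text
[ 0.4448 -0.2972  0.1219]
wrist sherd_1 0.81 [ 0.5111 -0.3099] size [0.039 0.055] carrier xy mm [34.9 -0.5]
wrist sherd_1 0.69 [ 0.4441 -0.2961] size [0.023 0.041] carrier xy mm [-33.6   0.1]
wrist flint_flake 0.77 [ 0.5786 -0.3223] size [0.03  0.044] carrier xy mm [103.5   0.5]
top flint_flake 0.58 [ 0.5769 -0.3233] size [0.029 0.04 ] carrier xy mm [102.   -0.9]
```

All three placed finds check within 3 mm. Now sherd_1.

send_rows(targets=[[0,4.7,-20,0,0,0,68],[0,7,-30,0,0,0,68],[0,9.4,-40,0,0,0,68],[0,9.4,-40,0,0,0,68],[0,9.4,-40,0,0,0,68],[0,9.4,-40,0,0,0,68],[0,9.4,-40,0,0,0,68],[0,9.4,-40,0,0,0,68],[0,9.4,-40,0,0,0,68],[0,9.4,-40,0,0,0,68],[0,9.4,-40,0,0,0,68],[0,9.4,-40,0,0,0,68],[0,9.4,-40,0,0,0,68],[0,9.4,-40,0,0,0,68],[0,7,-30,0,0,0,68],[0,5.6,-24,0,0,0,68],[0,0,0,0,0,0,68],[0,0,0,0,0,0,68]])

```text
clock: 38.7
tool_pos: [0.5798, 0.2885, 0.1173]
orientation: [-1.082, 1.569, -2.654]
force: [0.5, -0.3, 0.1]
finger_gap: 0.792
```

```bash
python3 pk.py .5815
```

```text
[0.5798 0.2885 0.1173] [[-0.001, 1.0, -0.001], [-0.001, -0.001, -1.0], [-1.0, -0.001, 0.001]]
sherd_1 mark [0.5829 0.2859 0.021 ]
sherd_1 mask [0.5816 0.2874] x 0.5595 0.6048 y 0.2561 0.3165
```

send_rows(targets=[[30,1.5,1.5,0,0,0,68],[40,0,0,0,0,0,68],[30,0,0,0,0,0,68],[17,0,0,0,0,0,68],[10,0,0,0,0,0,68],[6,0,0,0,0,0,68],[0,0,0,0,0,0,68],[0,0,0,0,0,0,68]])

```text
clock: 39.95
tool_pos: [0.583, 0.2873, -0.0142]
orientation: [1.842, 1.569, 0.27]
force: [0.0, -0.1, 0.3]
finger_gap: 0.797
```

send_rows(targets=[[1,0,0,0,0,0,55],[0,0,0,0,0,0,40],[0,0,0,0,0,0,25],[0,0,0,0,0,0,25],[0,0,0,0,0,0,25],[-5,0,0,0,0,0,25],[-25,0,0,0,0,0,25],[-40,0,0,0,0,0,25],[-40,0,0,0,0,0,25],[-20,0,0,0,0,0,25],[0,0,0,0,0,0,25]], grip_force=45)

```text
clock: 41.32
tool_pos: [0.5831, 0.2874, 0.1149]
orientation: [1.842, 1.568, 0.27]
force: [1.0, -0.1, -1.2]
finger_gap: 0.506
```

send_rows(targets=[[0,-7.3,20,0,0,0,25],[0,-11,30,0,0,0,25],[0,-14.6,40,0,0,0,25],[0,-14.6,40,0,0,0,25],[0,-14.6,40,0,0,0,25],[0,-14.6,40,0,0,0,25],[0,-14.6,40,0,0,0,25],[0,-14.6,40,0,0,0,25],[0,-14.6,40,0,0,0,25],[0,-14.6,40,0,0,0,25],[0,-14.6,40,0,0,0,25],[0,-14.6,40,0,0,0,25],[0,-14.6,40,0,0,0,25],[0,-14.6,40,0,0,0,25],[0,-11,30,0,0,0,25],[0,-3.7,10,0,0,0,25],[0,0,0,0,0,0,25],[0,0,0,0,0,0,25]])

```text
clock: 43.58
tool_pos: [0.3733, -0.2813, 0.1131]
orientation: [-2.682, 1.569, 2.03]
force: [-0.2, 0.7, -0.8]
finger_gap: 0.502
```

Run:
```python
from h import *
w=shot("wrist"); R,p=tool(); print(p.round(4))
cv2.imwrite("pics/w10.png",w[0][:,:,::-1])
```

```text
[ 0.3735 -0.2814  0.1133]
```

View pics/w10.png

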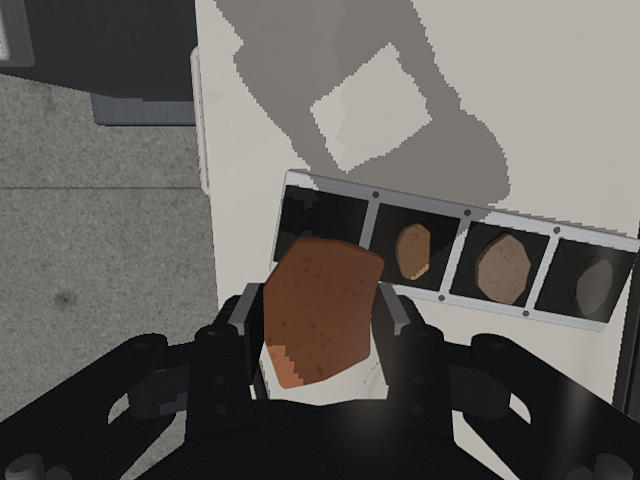

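Sherd_1 is held level at (322,312), and the other three lie mid-seat at (413,250), (503,269) and (596,286). Lowering.

send_rows(targets=[[30,-0.5,0,0,0,0,25],[40,0,0,0,0,0,25],[30,0,0,0,0,0,25],[15,0,0,0,0,0,25],[8,0,0,0,0,0,25],[4,0,0,0,0,0,25],[0,0,0,0,0,0,25],[0,0,0,0,0,0,25]])

```text
clock: 44.62
tool_pos: [0.3732, -0.2832, -0.0124]
orientation: [0.678, 1.569, -0.894]
force: [-0.2, 0.1, -0.6]
finger_gap: 0.502
```

send_rows(targets=[[2,0,0,0,0,0,25],[0,0,0,0,0,0,25],[0,0,0,0,0,0,46],[0,0,0,0,0,0,52],[0,0,0,0,0,0,56],[0,0,0,0,0,0,56],[-10,0,0,0,0,0,56],[-20,0,0,0,0,0,56],[-30,0,0,0,0,0,56],[-35,0,0,0,0,0,56],[-35,0,0,0,0,0,56],[0,0,0,0,0,0,56],[0,0,0,0,0,0,56]])

```text
clock: 46.25
tool_pos: [0.3725, -0.2823, 0.1145]
orientation: [-2.456, 1.57, 2.255]
force: [0.8, -0.1, 1.1]
finger_gap: 0.653
```

```bash
python3 chk.py; python3 -c "
import numpy as np,cv2;im=np.load('last.npy');cv2.imwrite('pics/w11.png',im[:,:,::-1])"
```

```text
[ 0.3725 -0.2823  0.1145]
wrist sherd_1 0.82 [ 0.5102 -0.3099] size [0.041 0.055] carrier xy mm [33.9 -0.7]
wrist sherd_1 0.65 [ 0.4429 -0.2952] size [0.025 0.041] carrier xy mm [-34.9   0.7]
wrist sherd_1 0.64 [ 0.5774 -0.3224] size [0.032 0.045] carrier xy mm [1.024e+02 1.000e-01]
wrist sherd_1 0.57 [ 0.3735 -0.2819] size [0.046 0.061] carrier xy mm [-105.5    0.3]
wrist flint_flake 0.94 [ 0.5775 -0.3223] size [0.032 0.047] carrier xy mm [102.4   0.2]
top sherd_1 0.7 [ 0.5099 -0.311 ] size [0.038 0.053] carrier xy mm [33.9 -1.8]
top sherd_1 0.47 [ 0.3724 -0.2825] size [0.044 0.058] carrier xy mm [-106.5   -0.6]
top sherd_1 0.42 [ 0.4426 -0.2969] size [0.022 0.035] carrier xy mm [-34.9  -1.1]
top flint_flake 0.77 [ 0.5777 -0.3237] size [0.027 0.039] carrier xy mm [102.8  -1.2]
```

View pics/w11.png

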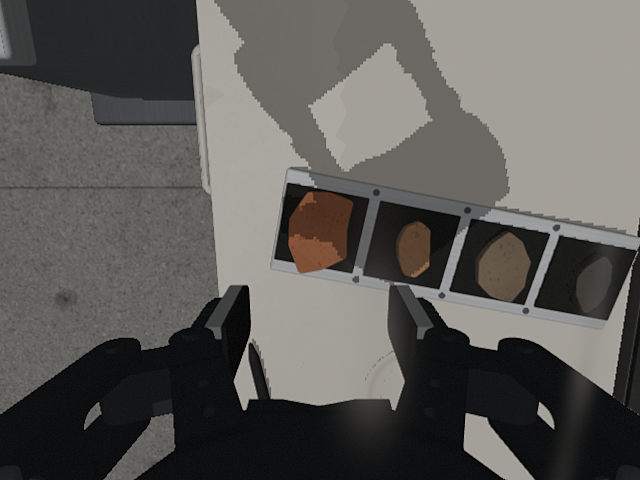

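The picture shows all four finds flat in the middle of their seats: sherd_1 (320,232), sherd_3 (414,248), sherd_2 (503,266) and flint (595,284). The arm is clear, so I'm handing in.

```bash
python3 -c "
from rig import *
print(job_done())"
```

```text
the job is handed in; nothing more can be done
None
```

All four finds are on the scan carrier in reversed order. From far to near they are flint_flake, sherd_2, sherd_3 and sherd_1, which on the board ran from near to far. I handed the job in at about 46 s of the 101 s allowed, with the arm well clear.

**Last checks:** The wrist and top cameras put every find within about 3 mm of its seat centre along the carrier and 2 mm across it. The final picture shows all four lying flat. I didn't measure height or tilt directly.

**What disagreed:**
- **Orientation of the finds:** The description says their long sides lie along the row, but in the pictures they lay across it. I gripped each across its narrow width, with the jaws along the row.
- **Fingertip position:** The real fingertips sit about 34–40 mm behind the reported TCP. My first grasp of the flint therefore closed above it, without touching it. I corrected the height from the pictures and by feeling downwards, and the fingertips touched the pad at about 6 N.
- **Seat positions:** The wrist and top cameras disagreed by about 3 mm, so I used a point between them. The checks above are measured against that point.
- **Missed detections:** Right after it was placed, the networks did not find sherd_2. The picture showed it in place, and later checks found it there.

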